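# Set the tart filler to boat shells and start it

### The job

On the tart filler, push the upright tab of the round dial with a fingertip, without pinching it, to turn the dial until the tab points at the middle of the plate with the boat shape (the single long shape pointed at both ends). Only then press the round start button fully in with a fingertip and let it come back out. Leave the dial set there, and do not pick up or move anything else.

Things in the scene. Friction and masses are not known exactly. Their poses are not given: they have to be found in the camera images.
- filler: bench-top tart filler, fixed: a low steel cabinet with a level deck 90 mm above the table. Origin on the table under the dial's axis; its z is up, its x points away from the robot at yaw 0 (yaw up to 0.3 rad either way). The deck spans x -97 to 157 mm and y -257 to 367 mm. A round hopper (radius 61 mm, its top 290 mm above the table) stands on the deck at x 50, y 295 mm, and a block 40 x 30 x 50 mm high at x -30, y 295 mm.
- dial (a joint): angle of the dial about its vertical axis, rad, counterclockwise from above positive; 0 when the tab points to the filler's -x (the robot's side). It turns freely both ways far enough to reach any plate from any start (stops at -5 and 5). A stiff selector without clicks: it takes about 0.22 N m (4 N at the tab) to turn and stays where it is left.
- dial_axis (a point): point on the dial's axis on its upper face, 110 mm above the table. The dial is a white disc of radius 75 mm, its face bare but for a cap of radius 20 mm and 4 mm high at the centre. The point's axes turn with the dial: x points from the axis through the tab (the way the tab points), z up.
- tab_top (a point): top of the tab, on its centre line: 60 mm out from the dial's axis, 150 mm above the table. The tab is a dark upright fin on the dial's face, 26 mm long along the radius (47 to 73 mm from the axis), 15 mm thick across it and 40 mm tall; nothing else on the dial stands up.
- tab_left: cheek that forms the tab's side towards dial +y (4 mm thick, 22 mm along the radius, 36 mm high); origin at its centre. Push here to turn the dial clockwise seen from above. Force on both cheeks at once counts as pinching.
- tab_right: the like cheek on the side towards dial -y. Push here to turn the dial counterclockwise.
- plate_boat: the target: fixed round black plate (radius 36 mm, 3 mm high) on the deck with one raised metal boat shape on it, 61 mm long, 28 mm wide, pointed at both ends, 4 mm high. Origin at the plate's centre on the deck, 125 mm from the dial's axis. The four plates stand in an arc round the far side of the dial, at -77, -26, 26 and 77 degrees from the filler's +x; which plate is in which place changes.
- plate_round: the like plate with one raised round disc of 44 mm; origin at its centre
- plate_square: the like plate with one raised square of 40 mm; origin at its centre
- plate_three: the like plate with three small raised discs of 20 mm; origin at its centre
- start (a joint): travel of the start button, m: 0 out, 0.006 fully in; a spring brings it back, and about 5 N holds it fully in
- start_top (a point): centre of the top of the round start button (white, radius 17 mm, in a dark housing), about 113 mm above the table; it is pressed straight down. It stands on the deck at x -30, y -210 mm of the filler.
- tart: loose tart shell, 60 mm across and 21 mm high, on the deck between dial and button; origin under its centre; leave it
- nozzle: loose steel piping nozzle standing on the deck, a cone 32 mm wide and 42 mm high; origin under its centre; leave it
- bowl: loose steel bowl, 240 mm across, 100 mm high; origin under its centre; leave it
- palette_knife: loose palette knife, 260 mm long, lying on the table; leave it
- cutter: loose steel ring cutter, 76 mm across, 35 mm high, on the deck near the hopper; leave it
- tart_b: a second loose tart shell like the first, on the far side of the deck beyond the button; leave it

How it is judged:
By the outcome, as a careful person would: the job done as asked, in the order asked, and still so for the second after the job is handed in, with the robot touching nothing.
It also fails if it takes over 48 s, if anything falls off the work surface, if the arm or the gripper's body presses on something with over 40 N, if the wrist force passes 120 N, or if a joint passes its speed limit or range.

### The arm

A 6-joint arm with a two-finger parallel gripper is mounted at the origin on the work surface. World frame = base frame: x ahead of the robot, y to its left, z up, the work surface at z = 0. Lengths are in m, angles in rad, forces in N, time in s.
With the tool pointing down it reaches from about 0.3 to 0.75 m from the base axis. Payload 8.5 kg.
Tool frame: the origin (TCP) lies midway between the tips of the shut fingers; the grasp point (between the pads) lies 19 mm behind it (r.grip_point_offset is the z of the grasp point in the tool frame, in m); z points along the fingers, y is the direction in which the jaws open and shut (so a half turn about z gives the same grasp; the last joint's range is limited). The gripper opens to 88 mm and grips with 3 to 60 N. Pads are 18 mm wide; open, the fingers measure 123 mm over their backs; the gripper's body (75 mm by 187 mm) begins 45 mm behind the grasp point.
Start: joints at [-1.406, 0.381, 1.297, -0, 1.464, -0.215], TCP at [0.204, -0.511, 0.239] pointing down, gripper open.
Joint ranges: [-3.11, 3.11], [-0.89, 2.33], [0.22, 2.48], [-1.42, 4.56], [0.17, 2.85], [-2.88, 2.88]. Speed limits (rad/s): [2.39, 2.39, 3.14, 3.14, 3.14, 3.14].

### API

Orientations are given as a unit quaternion [x, y, z, w].
In Python, from plant import r gives the robot as it stands. The module is installed in compiled form; this text tells all that it offers.
- The arm moves only by the shell command python3 -m creep 'ROWS' [OPENING] [FORCE]. ROWS is JSON, a list of rows, each a list of 6 numbers: the shift along the tool's x, y, z in cm, then the turn, a rotation vector about the tool's x, y, z in degrees. In form: [[x, y, z, ax, ay, az], ...]. A call has 1 to 20 rows; each row shifts and turns the commanded pose from where the row before left it, along the tool's axes as they then stand; what a row does not reach is not made up. A row lasts 1/10 s, in which the tool goes at most 50 mm and 8.59 degrees, less where a joint would pass 70% of its speed; a pose out of reach is approached as far as the arm can. A call is refused whole if a number of a shift passes 5 or a number of a turn 8.59, either way. A call with a gripper value outside its range is refused whole. OPENING is the finger opening in cm, from 0 to 8.81, set as the call begins (- or left out, the last holds). The fingers move at their own pace and stop on an object; FORCE is the grip in N (left out, the last holds). Time passes only in rows, so rows that do not move let the fingers close. It gives the time, the measured TCP pose, the force and the opening at its end, in the units of the state.
- r.state(): the state, without advancing time (a new reading comes with each control period).
- r.get_image(name): name is "side" or "top"; returns (picture, depth): 420x560x3 uint8, red, green, blue; 420x560 float32, m along the optical axis (not along the pixel's ray), 0 where there is no reading.
- r.camera_model(name): a dict with "vertical_fov" (degrees; the focal length in pixels is half the picture's height over the tangent of half this angle, whatever the lens; pixels are square), "cx", "cy" (the principal point, pixels), "view" (4x4, takes a point from world to camera coordinates). Camera axes: x right, y up, looking along -z (the intrinsics and any distortion apply to the point x, -y, -z); pixel columns grow to the right and rows downward; lengths in m; the calibration is good to about 2 mm. A picture is of the moment at which its call begins. camera_model takes no time and is no camera call.
- r.sign_off(): hands the job in, once; it reports no verdict.
The state is a dict: "t": time; "joints": joint angles; "dq": joint speeds; "effort": joint torques, N m; "position": TCP position; "eef_rot": TCP orientation; "wrist_force": force on the tool from outside, world axes, zero at the start; "wrist_torque": the same for the moment, N m; "finger_gap": opening from 0.0 (shut) to 1.0 (fully open).
Only numpy, scipy, OpenCV 4.12 (cv2) and the standard library are available. Lean on these libraries where they do the work, as an engineer would, in place of code of your own. Each camera call takes 0.05 s, during which the arm holds its last target.

## Working session

There is one attempt and no reset: what is moved stays moved. The work goes in short steps, Python scripts to look and compute and a shell command to move; the robot and the scene stay as the last step left them, time stands still between calls to the robot, and variables do not carry over. Pictures are saved under pics/ and viewed, and the job is handed in when it is done.

```bash
mkdir -p pics
cat > h.py <<'E'
import numpy as np,cv2
from plant import r
def look(n,f):
    im,d=r.get_image(n); cv2.imwrite(f'pics/{f}.png',im[:,:,::-1]); np.savez(f'pics/{f}.npz',im=im,d=d); return im,d
E
python3 - <<'E'
from h import *
for n in("top","side"):
    look(n,n+"0"); print(n,r.camera_model(n))
s=r.state();print(s)
E
```

```text
top {'vertical_fov': 42.77324466173231, 'cx': 288.52768931985145, 'cy': 201.13685705437334, 'view': array([[ 0.00516571, -0.99989791, -0.01332249, -0.101129  ],
       [ 0.99885159,  0.00452479,  0.04769732, -0.53580037],
       [-0.04763217, -0.01355358,  0.99877299, -1.52526681],
       [ 0.        ,  0.        ,  0.        ,  1.        ]])}
side {'vertical_fov': 46.54961835827076, 'cx': 276.6160769510529, 'cy': 207.8026836294914, 'view': array([[-0.7165679 , -0.69729688,  0.01753586,  0.28343349],
       [ 0.42139132, -0.41272949,  0.80751701, -0.38327171],
       [-0.55584152,  0.58603023,  0.58958355, -0.90040244],
       [ 0.        ,  0.        ,  0.        ,  1.        ]])}
{'t': 0.1, 'joints': array([-1.40630438e+00,  3.81115017e-01,  1.29812799e+00,  3.48143420e-05,
        1.46358683e+00, -2.15312574e-01]), 'dq': array([ 3.55328382e-04,  1.41694803e-03, -2.03026786e-03, -9.23179311e-05,
       -1.30000309e-03,  3.29278037e-04]), 'effort': array([ 5.43106114e-03, -4.38646817e+01, -2.24913025e+01,  7.14639458e-02,
        3.42143944e-02, -4.90764660e-05]), 'position': array([ 0.20386654, -0.51056752,  0.23822603]), 'eef_rot': array([ 9.82022855e-01,  1.88761037e-01,  3.30173511e-05, -6.17950205e-04]), 'wrist_force': array([ 0.02887431,  0.69908146, -0.24779305]), 'wrist_torque': array([-0.07863346,  0.04122633, -0.0164492 ]), 'finger_gap': 1.000084947531959}
```

View pics/top0.png

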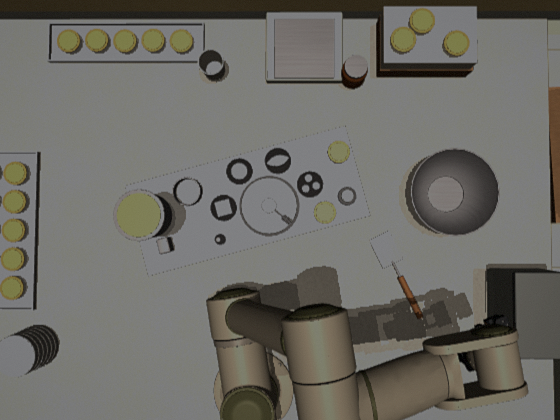

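View pics/side0.png

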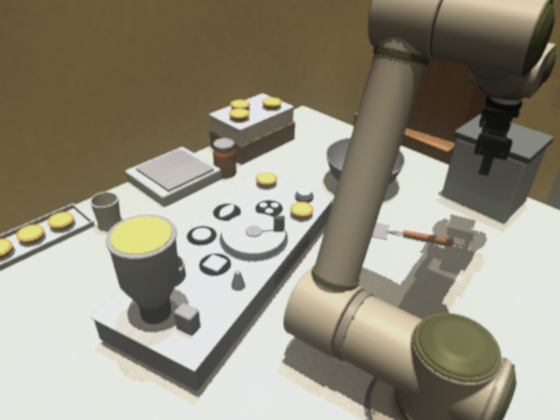

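The top view shows the dial at (269,206) with its tab at about (286,218). The boat plate is at (278,160), the tart at (325,212), and the button probably at (347,196). Next I'll enlarge this area and measure.

```bash
cat >> h.py <<'E'
def K(n):
    m=r.camera_model(n); f=210/np.tan(np.radians(m['vertical_fov']/2)); return m,f
def ray(n,u,v,z=None,d=None):
    m,f=K(n); V=m['view']; R=V[:3,:3]; t=V[:3,3]
    c=np.array([(u-m['cx'])/f,-(v-m['cy'])/f,-1.])
    C=-R.T@t; w=R.T@c
    s=d if d is not None else (z-C[2])/w[2]
    return C+s*w
def proj(n,p):
    m,f=K(n);c=m['view'][:3,:3]@np.array(p)+m['view'][:3,3]
    return m['cx']+f*c[0]/-c[2], m['cy']-f*c[1]/-c[2]
E
python3 - <<'E'
from h import *
a=np.load('pics/top0.npz');im,d=a['im'],a['d']
x0,y0,x1,y1=195,130,375,255
cv2.imwrite('pics/topc.png',cv2.resize(im[y0:y1,x0:x1,::-1],None,fx=4.4,fy=4.4,interpolation=cv2.INTER_CUBIC))
for u,v in((269,206),(278,160),(239,171),(310,184),(223,208),(347,196),(286,218),(281,214),(325,212),(338,152)):
    print(u,v,d[v,u],ray('top',u,v,d=d[v,u]).round(4))
b=np.load('pics/side0.npz')['im']
cv2.imwrite('pics/sidec.png',cv2.resize(b[150:300,170:350,::-1],None,fx=4,fy=4,interpolation=cv2.INTER_CUBIC))
E
```

```text
269 206 1.4319597 [ 0.518  -0.0479  0.1175]
278 160 1.458667 [ 0.6442 -0.0705  0.0964]
239 171 1.4501696 [0.6128 0.0346 0.1049]
310 184 1.4569576 [ 0.5793 -0.1577  0.0939]
223 208 1.4558537 [0.5129 0.0782 0.095 ]
347 196 1.4368237 [ 0.5461 -0.2565  0.1111]
286 218 1.3999276 [ 0.4857 -0.094   0.1474]
281 214 1.4425316 [ 0.4971 -0.0797  0.1055]
325 212 1.4383065 [ 0.503  -0.1978  0.1084]
338 152 1.4453164 [ 0.6649 -0.2325  0.1086]
```

View pics/topc.png

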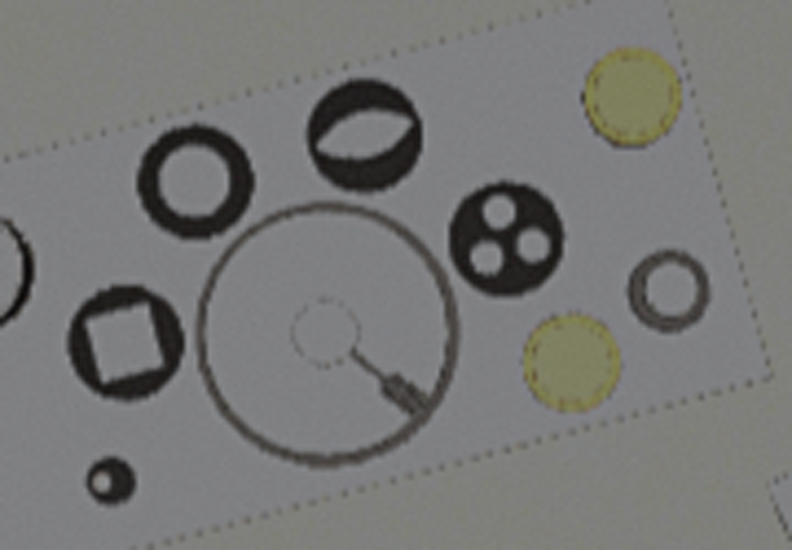

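View pics/sidec.png

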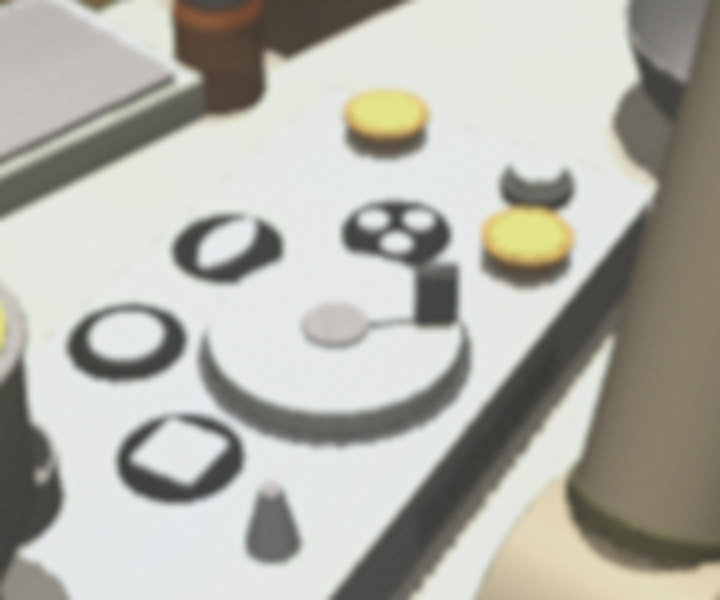

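The crop shows the four plates as dark discs: square (127,342), round (196,182), boat (365,135) and three (506,239). The dial ring is centred at (328,335) and the tab runs from about (385,380) to (425,412). The button is at (668,291). Next I'll measure them by contours and planes.

Run:
```python
from h import *
a=np.load('pics/top0.npz');im,d=a['im'],a['d']
x0,y0=195,130;S=8
g=cv2.resize(cv2.cvtColor(im,cv2.COLOR_RGB2GRAY)[y0:255,x0:375],None,fx=S,fy=S,interpolation=cv2.INTER_CUBIC)
px=lambda p:((p[0]+.5)/S-.5+x0,(p[1]+.5)/S-.5+y0)
print('levels',np.percentile(g,[2,5,10,20,50]))
P=[]
for T in (65,105):
  _,m=cv2.threshold(g,T,255,cv2.THRESH_BINARY_INV)
  cs,_=cv2.findContours(m,cv2.RETR_EXTERNAL,cv2.CHAIN_APPROX_NONE)
  for c in cs:
    if cv2.contourArea(c)<1200: continue
    if len(c)<5: continue
    e=cv2.fitEllipse(cv2.convexHull(c)); u,v=px(e[0])
    print(T,'c',np.round((u,v),2),'ax',np.round(np.array(e[1])/S,2),'ang',round(e[2],1),'z093',ray('top',u,v,z=.093).round(4),'z110',ray('top',u,v,z=.110).round(4), 'z113',ray('top',u,v,z=.113).round(4))
# tab from depth
mm=np.argwhere(d[:, :]>0)
pts=[]
for v in range(185,240):
  for u in range(245,300):
    p=ray('top',u,v,d=d[v,u])
    if p[2]>.132: pts.append((u,v,*p.round(4)))
for p in pts: print(p)
```

```text
levels [ 30.  43.  90. 124. 127.]
65 c [219.77 238.88] ax [10.27 10.67] ang 99.8 z093 [0.4291 0.0863 0.093 ] z110 [0.4295 0.0839 0.11  ] z113 [0.4296 0.0835 0.113 ]
65 c [223.18 207.4 ] ax [25.91 26.02] ang 46.2 z093 [0.5146 0.078  0.093 ] z110 [0.514  0.0757 0.11  ] z113 [0.5139 0.0752 0.113 ]
65 c [194.28 191.27] ax [15.55 23.24] ang 1.4 z093 [0.5582 0.1573 0.093 ] z110 [0.5571 0.1541 0.11  ] z113 [0.5569 0.1535 0.113 ]
65 c [309.57 183.86] ax [25.74 25.94] ang 60.9 z093 [ 0.5797 -0.1566  0.093 ] z110 [ 0.5783 -0.1562  0.11  ] z113 [ 0.5781 -0.1561  0.113 ]
65 c [238.96 170.9 ] ax [25.72 26.02] ang 89.3 z093 [0.6143 0.036  0.093 ] z110 [0.6126 0.0342 0.11  ] z113 [0.6123 0.0338 0.113 ]
65 c [277.46 160.43] ax [25.44 25.96] ang 83.0 z093 [ 0.6434 -0.0689  0.093 ] z110 [ 0.6413 -0.0695  0.11  ] z113 [ 0.6409 -0.0696  0.113 ]
105 c [219.78 238.95] ax [11.7 11.9] ang 141.8 z093 [0.4289 0.0863 0.093 ] z110 [0.4293 0.0839 0.11  ] z113 [0.4294 0.0834 0.113 ]
105 c [223.12 207.41] ax [26.98 27.35] ang 3.8 z093 [0.5145 0.0781 0.093 ] z110 [0.5139 0.0758 0.11  ] z113 [0.5138 0.0754 0.113 ]
1
[... 597 characters left out ...]
.7 z093 [0.6143 0.0361 0.093 ] z110 [0.6125 0.0342 0.11  ] z113 [0.6122 0.0339 0.113 ]
105 c [335.9  157.05] ax [12.47 17.31] ang 115.4 z093 [ 0.6532 -0.228   0.093 ] z110 [ 0.651  -0.2268  0.11  ] z113 [ 0.6506 -0.2265  0.113 ]
105 c [277.42 160.45] ax [26.86 27.03] ang 12.1 z093 [ 0.6433 -0.0688  0.093 ] z110 [ 0.6412 -0.0694  0.11  ] z113 [ 0.6409 -0.0695  0.113 ]Traceback (most recent call last):
  File "<stdin>", line 21, in <module>
  File "h.py", line 8, in ray
    m,f=K(n); V=m['view']; R=V[:3,:3]; t=V[:3,3]
        ~^^^
  File "h.py", line 6, in K
    m=r.camera_model(n); f=210/np.tan(np.radians(m['vertical_fov']/2)); return m,f
ValueError: time passes only in moves, steps and waits
```

```bash
python3 - <<'E'
s=open('h.py').read()
s=s.replace("def K(n):\n    m=r.camera_model(n);","import functools\n@functools.lru_cache(None)\ndef K(n):\n    m=r.camera_model(n);")
open('h.py','w').write(s)
E
python3 - <<'E'
from h import *
from scipy.optimize import least_squares
a=np.load('pics/top0.npz');im,d=a['im'],a['d']
Q=np.array([[.5145,.0780],[.6143,.0361],[.6433,-.0688],[.5796,-.1566]])
A=np.radians([77,26,-26,-77])
f=lambda x:(np.c_[x[0]+.125*np.cos(A+x[2]),x[1]+.125*np.sin(A+x[2])]-Q).ravel()
s=least_squares(f,[.52,-.047,.26]);c=s.x;print('axis',c,'res mm',(s.fun*1e3).round(1))
y=c[2];X=np.array([np.cos(y),np.sin(y)]);Y=np.array([-X[1],X[0]])
print('button pred',c[:2]-.03*X-.21*Y)
pts=[]
for v in range(185,240):
  for u in range(245,300):
    p=ray('top',u,v,d=d[v,u])
    if p[2]>.130: pts.append(p)
    if p[2]>.130: print(u,v,p.round(4))
pts=np.array(pts);m=pts.mean(0);print(len(pts),m, np.hypot(*(m[:2]-c[:2])), np.degrees(np.arctan2(*(m[:2]-c[:2])[::-1])))
print('boat dir deg',np.degrees(np.arctan2(*(Q[2]-c[:2])[::-1])), 'model',np.degrees(y)-26)
E
```

```text
axis [ 0.52025518 -0.04662977  0.27105105] res mm [ 0.2  0.2 -0.5  0.1 -0.1 -0.5  0.4  0.1]
button pred [ 0.54757677 -0.256995  ]
250 185 [ 0.4631 -0.1194  1.5476]
297 186 [ 0.4631 -0.1194  1.5476]
259 191 [ 0.4631 -0.1194  1.5476]
250 192 [ 0.4631 -0.1194  1.5476]
259 192 [ 0.4631 -0.1194  1.5476]
287 199 [ 0.4631 -0.1194  1.5476]
293 200 [ 0.4631 -0.1194  1.5476]
271 204 [ 0.4631 -0.1194  1.5476]
261 205 [ 0.4631 -0.1194  1.5476]
292 205 [ 0.4631 -0.1194  1.5476]
265 208 [ 0.4631 -0.1194  1.5476]
284 215 [ 0.4934 -0.0888  0.1524]
285 215 [ 0.4936 -0.0913  0.1462]
282 216 [ 0.4909 -0.0835  0.1462]
283 216 [ 0.4908 -0.0862  0.1507]
284 216 [ 0.4909 -0.0887  0.1477]
285 216 [ 0.4908 -0.0915  0.1532]
286 216 [ 0.491  -0.0939  0.1457]
288 216 [ 0.4631 -0.1194  1.5476]
282 217 [ 0.4882 -0.0837  0.153 ]
283 217 [ 0.4883 -0.0861  0.1466]
284 217 [ 0.4883 -0.0888  0.1503]
285 217 [ 0.4882 -0.0915  0.1523]
286 217 [ 0.4883 -0.094   0.1493]
287 217 [ 0.4883 -0.0966  0.1493]
282 218 [ 0.4857 -0.0836  0.1477]
283 218 [ 0.4856 -0.0864  0.1555]
284 218 [ 0.4856 -0.0889  0.151 ]
285 218 [ 0.4857 -
[... 813 characters left out ...]
9 -0.0941  0.1518]
287 221 [ 0.4778 -0.0968  0.1557]
288 221 [ 0.4779 -0.0993  0.1514]
289 221 [ 0.4779 -0.102   0.1552]
290 221 [ 0.478  -0.1045  0.146 ]
285 222 [ 0.4753 -0.0914  0.1461]
286 222 [ 0.4753 -0.094   0.1466]
287 222 [ 0.4753 -0.0967  0.1504]
288 222 [ 0.4753 -0.0993  0.1493]
289 222 [ 0.4753 -0.1019  0.1518]
290 222 [ 0.4755 -0.1043  0.1323]
286 223 [ 0.4727 -0.0941  0.1513]
287 223 [ 0.4727 -0.0966  0.1443]
288 223 [ 0.4727 -0.0993  0.1474]
289 223 [ 0.4727 -0.1019  0.1463]
299 233 [ 0.4631 -0.1194  1.5476]
280 239 [ 0.4631 -0.1194  1.5476]
69 [ 0.47850494 -0.09887041  0.43235315] 0.06687426607848607 -128.63152464229123
boat dir deg -10.2139696076317 model -10.469918710077753
```

```bash
python3 -m creep '[[1.5,-1.2,0,0,0,0],[2.8,-2.2,0,0,0,0],[2.8,-2.2,0,0,0,0],[2.8,-2.2,0,0,0,0],[2.8,-2.2,0,0,0,0],[2.8,-2.2,0,0,0,0],[2.8,-2.2,0,0,0,0],[2.8,-2.2,0,0,0,0],[2.8,-2.2,0,0,0,0],[2.8,-2.2,0,0,0,0],[2.8,-2.2,0,0,0,0],[2.8,-2.2,0,0,0,0],[2.8,-2.2,0,0,0,0],[2.8,-2.2,0,0,0,0],[1.5,-1.2,0,0,0,0],[0,0,0,0,0,0]]' 0 30
cat >> h.py <<'E'
AX=np.array([.5203,-.0466]); 
def where(th):
    "tool pose in tab frame at tab angle th deg; also push-direction error"
    s=r.state();p=s['position'];from scipy.spatial.transform import Rotation as R_
    R=R_.from_quat(s['eef_rot']).as_matrix()
    t=np.radians(th);ex=np.array([np.cos(t),np.sin(t)]);ey=np.array([-ex[1],ex[0]])
    q=p[:2]-AX
    print('t',s['t'],'p',p.round(4),'radial mm',round(1e3*q@ex,1),'tang mm',round(1e3*q@ey,1),'yaw',round(np.degrees(np.arctan2(R[1,0],R[0,0])),2),'tilt',R[:,2].round(3),'F',s['wrist_force'].round(1),'gap',round(s['finger_gap'],3),'q',s['joints'].round(2))
    return p,R
E
python3 - <<'E'
from h import *
a=np.load('pics/top0.npz');d=a['d']
pts=np.array([ray('top',u,v,d=d[v,u]) for v in range(205,232) for u in range(270,300)])
pts=pts[(pts[:,2]>.135)&(pts[:,2]<.16)][:,:2]
# push all to top plane: use mean & minAreaRect
m=pts.mean(0);print(m,np.hypot(*(m-AX)),np.degrees(np.arctan2(*(m-AX)[::-1])))
w,V=np.linalg.eigh(np.cov(pts.T));print(np.degrees(np.arctan2(V[1,1],V[0,1])), cv2.minAreaRect((pts*1e3).astype(np.float32)))
where(-129)
E
```

```text
t: 1.7
position: [0.4554, -0.0751, 0.2385]
eef_rot: [0.982, 0.19, -0.0, -0.0]
wrist_force: [-0.5, -0.4, -0.5]
finger_gap: 0.004
[ 0.48256635 -0.09345535] 0.06016022536746085 -128.8452646548426
49.93122597524028 ((482.6423034667969, -93.32620239257812), (25.70630645751953, 14.670294761657715), 51.71685028076172)
t 1.7 p [ 0.4554 -0.0751  0.2385] radial mm 63.0 tang mm -32.5 yaw 21.94 tilt [-0.     0.001 -1.   ] F [-0.5 -0.4 -0.5] gap 0.004 q [-0.42  0.23  1.53  0.    1.39  0.77]
```

```bash
python3 -m creep '[[0,0,0,0,0,7.6],[0,0,0,0,0,7.6],[0,0,0,0,0,7.6],[0,0,0,0,0,7.6],[0,0,0,0,0,7.6],[0,0,0,0,0,7.6],[0,0,0,0,0,7.6],[0,0,0,0,0,7.6],[0,0,0,0,0,0],[0,0,0,0,0,0]]'
python3 - <<'E'
from h import *
where(-128.8)
E
```

```text
t: 2.7
position: [0.4546, -0.0773, 0.2387]
eef_rot: [0.943, -0.333, -0.0, 0.0]
wrist_force: [-0.6, 0.0, 0.0]
finger_gap: 0.003
t 2.7 p [ 0.4546 -0.0773  0.2387] radial mm 65.1 tang mm -31.9 yaw -38.87 tilt [-0.  0. -1.] F [-0.6  0.   0. ] gap 0.003 q [-0.43  0.22  1.53 -0.    1.39  1.82]
```

```bash
python3 -m creep '[[0,-0.5,1.6,0,0,0],[0,0,2.5,0,0,0],[0,0,2.5,0,0,0],[0,0,2.0,0,0,0],[0,0,1.5,0,0,0],[0,0,1.0,0,0,0],[0,0,0.5,0,0,0],[0,0,0,0,0,0],[0,0,0,0,0,0]]'
python3 - <<'E'
from h import *
where(-128.8)
look('side','side1');im,d=look('top','top1')
b=np.load('pics/side1.npz')['im']
cv2.imwrite('pics/c1.png',np.hstack([cv2.resize(b[180:280,200:320,::-1],(400,333)),cv2.resize(im[140:240,230:350,::-1],(400,333))]))
E
```

```text
t: 3.6
position: [0.4583, -0.0731, 0.1233]
eef_rot: [0.943, -0.334, 0.0, 0.0]
wrist_force: [0.0, 0.2, -1.2]
finger_gap: 0.005
t 3.6 p [ 0.4583 -0.0731  0.1233] radial mm 59.5 tang mm -31.7 yaw -39.01 tilt [ 0.001 -0.    -1.   ] F [ 0.   0.2 -1.2] gap 0.005 q [-0.41  0.36  1.71  0.    1.07  1.84]
```

View pics/c1.png

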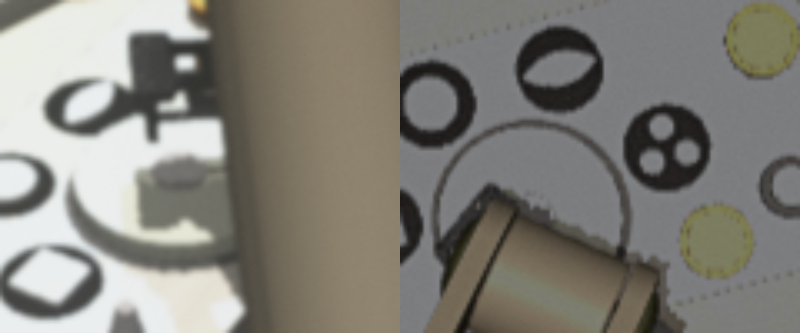

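```bash
python3 -m creep '[[0.4,0,0,0,0,0],[0.4,0,0,0,0,0],[0.4,0,0,0,0,0],[0.3,0,0,0,0,0],[0.42,0.1,0,0,0,-4],[0.42,0.1,0,0,0,-4],[0.42,0.1,0,0,0,-4],[0.42,0.1,0,0,0,-4],[0.42,0.1,0,0,0,-4],[0,0,0,0,0,0],[0,0,0,0,0,0]]'
python3 - <<'E'
from h import *
where(-108.8)
E
```

```text
t: 4.8
position: [0.485, -0.0975, 0.1227]
eef_rot: [0.986, -0.166, -0.0, 0.0]
wrist_force: [-1.8, -0.7, 0.9]
finger_gap: 0.005
t 4.8 p [ 0.485  -0.0975  0.1227] radial mm 59.6 tang mm -17.1 yaw -19.15 tilt [-0. -0. -1.] F [-1.8 -0.7  0.9] gap 0.005 q [-0.44  0.41  1.63 -0.    1.1   1.47]
```

```bash
python3 -m creep '[[0.42,0.1,0,0,0,-4],[0.42,0.1,0,0,0,-4],[0.42,0.1,0,0,0,-4],[0.42,0.1,0,0,0,-4],[0.42,0.1,0,0,0,-4],[0.42,0.1,0,0,0,-4],[0.42,0.1,0,0,0,-4],[0.42,0.1,0,0,0,-4],[0.42,0.1,0,0,0,-4],[0.42,0.1,0,0,0,-4]]'
python3 - <<'E'
from h import *
where(-68.8)
look('side','side2');im,d=look('top','top2')
b=np.load('pics/side2.npz')['im']
cv2.imwrite('pics/c2.png',np.hstack([cv2.resize(b[180:280,200:320,::-1],(400,333)),cv2.resize(im[140:240,230:350,::-1],(400,333))]))
E
```

```text
t: 5.8
position: [0.5257, -0.1084, 0.1227]
eef_rot: [0.983, 0.182, -0.001, 0.0]
wrist_force: [-3.9, -2.2, 1.1]
finger_gap: 0.004
t 5.8 p [ 0.5257 -0.1084  0.1227] radial mm 59.6 tang mm -17.4 yaw 21.03 tilt [-0.001 -0.001 -1.   ] F [-3.9 -2.2  1.1] gap 0.004 q [-0.42  0.47  1.51 -0.    1.16  0.78]
```

View pics/c2.png

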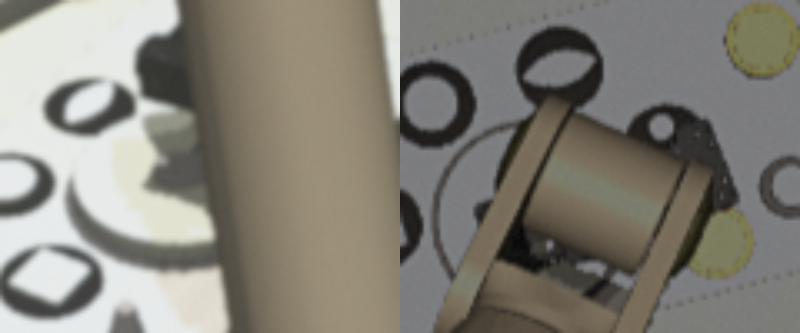

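```bash
python3 -m creep '[[0.42,0.1,0,0,0,-4],[0.42,0.1,0,0,0,-4],[0.42,0.1,0,0,0,-4],[0.42,0.1,0,0,0,-4],[0.42,0.1,0,0,0,-4],[0.42,0.1,0,0,0,-4],[0.42,0.1,0,0,0,-4],[0.42,0.1,0,0,0,-4],[0.42,0.1,0,0,0,-4],[0.42,0.1,0,0,0,-4],[0.42,0.1,0,0,0,-4],[0.42,0.1,0,0,0,-4],[0.42,0.1,0,0,0,-4],[0,0,0,0,0,0]]'
python3 - <<'E'
from h import *
where(-16.8)
look('side','side3');im,d=look('top','top3')
b=np.load('pics/side3.npz')['im']
cv2.imwrite('pics/c3.png',np.hstack([cv2.resize(b[180:280,200:320,::-1],(400,333)),cv2.resize(im[140:240,230:350,::-1],(400,333))]))
E
```

```text
t: 7.3
position: [0.5728, -0.08, 0.1228]
eef_rot: [0.805, 0.594, 0.0, 0.001]
wrist_force: [0.4, -4.0, -0.6]
finger_gap: 0.001
t 7.3 p [ 0.5728 -0.08    0.1228] radial mm 59.9 tang mm -16.8 yaw 72.86 tilt [ 0.002 -0.001 -1.   ] F [ 0.4 -4.  -0.6] gap 0.001 q [-0.34  0.53  1.39 -0.    1.21 -0.04]
```

View pics/c3.png

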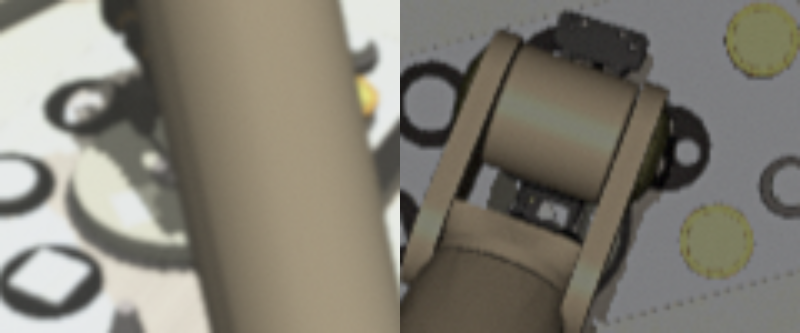

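```bash
python3 -m creep '[[0.29,0.07,0,0,0,-2.75],[0.29,0.07,0,0,0,-2.75],[0,0,0,0,0,0],[-0.7,0,0,0,0,0],[-1.5,0,0,0,0,0],[0,0,-2,0,0,0],[0,0,-4,0,0,0],[0,0,-4,0,0,0],[-2,0,-1,0,0,0],[-3,0,0,0,0,0],[-3,0,0,0,0,0],[-3,0,0,0,0,0],[-3,0,0,0,0,0],[-1.5,0,0,0,0,0],[0,0,0,0,0,0]]'
python3 - <<'E'
from h import *
where(-11)
look('side','side4');im,d=look('top','top4')
b=np.load('pics/side4.npz')['im']
cv2.imwrite('pics/c4.png',np.hstack([cv2.resize(b[180:280,200:320,::-1],(400,333)),cv2.resize(im[140:240,230:350,::-1],(400,333))]))
E
```

```text
t: 8.9
position: [0.539, -0.2495, 0.2325]
eef_rot: [0.776, 0.631, 0.0, -0.0]
wrist_force: [0.3, 0.0, 0.2]
finger_gap: 0.008
t 8.9 p [ 0.539  -0.2495  0.2325] radial mm 57.0 tang mm -195.6 yaw 78.26 tilt [-0.     0.001 -1.   ] F [0.3 0.  0.2] gap 0.008 q [-0.63  0.46  1.18  0.    1.5  -0.43]
```

View pics/c4.png

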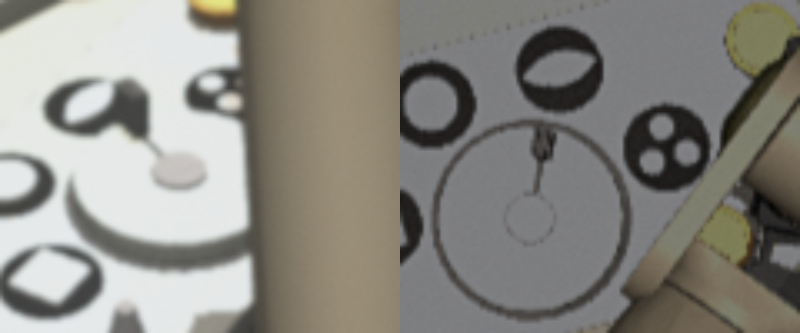

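The view is clear. The tab is at crop (543,143), with the boat plate just beyond it at (560,69). I'll measure the angle from depth and from the dark line on the dial.

```bash
cat >> h.py <<'E'
def tab(f):
    d=np.load(f'pics/{f}.npz')['d']
    P=[]
    for v in range(165,245):
        for u in range(230,310):
            p=ray('top',u,v,d=d[v,u])
            if .135<p[2]<.16 and .03<np.hypot(*(p[:2]-AX))<.09: P.append(p)
    P=np.array(P);m=P.mean(0);q=m[:2]-AX;A=lambda v:np.degrees(np.arctan2(v[1],v[0]))
    w,V=np.linalg.eigh(np.cov(P[:,:2].T))
    print('n',len(P),'mean',m.round(4),'r',np.hypot(*q).round(4),'ang',A(q).round(2),'axis',A(V[:,1]).round(1))
E
python3 - <<'E'
from h import *
tab('top0');tab('top4')
for f in('top0','top4'):
    im=np.load(f'pics/{f}.npz')['im'];g=cv2.cvtColor(im,cv2.COLOR_RGB2GRAY).astype(float)
    # line from cap to tab on the face z=.110 : weighted darkness in radius 24..44
    th=np.radians(-128.8 if f=='top0' else -11)
    W=[]
    for rr in np.arange(.024,.045,.002):
        aa=np.radians(np.arange(-14,14.1,.5))+th
        val=[]
        for t in aa:
            u,v=proj('top',[AX[0]+rr*np.cos(t),AX[1]+rr*np.sin(t),.110])
            val.append(cv2.getRectSubPix(g.astype(np.float32),(1,1),(u,v))[0,0])
        val=np.array(val);w=np.clip(np.median(val)-val-4,0,None);W.append(np.degrees((w*aa).sum()/w.sum()))
    print(f,np.round(W,1),np.mean(W))
E
```

```text
n 54 mean [ 0.4826 -0.0935  0.1488] r 0.0602 ang -128.85 axis 49.9
n 58 mean [ 0.5782 -0.0574  0.1483] r 0.0589 ang -10.52 axis 169.3
top0 [-128.  -127.3 -127.6 -128.4 -128.5 -128.5 -128.3 -127.7 -127.7 -128.
 -128.7] -128.05117286733423
top4 [-10.8 -11.1 -10.6 -10.1  -9.8 -10.  -10.5 -10.7 -10.5 -10.2  -9.8] -10.369087982209718
```

Dial is set: the tab measures -10.5°/-10.4°, and the boat plate is at -10.2° to -10.5°. Before pressing, I'll check the height of the button housing.

Run:
```python
from h import *
d=np.load('pics/top0.npz')['d'];g=np.load('pics/top0.npz')['im']
for z in (.113,):
  c=np.array([.547,-.256])
  B={}
  for v in range(183,210):
    for u in range(334,361):
      p=ray('top',u,v,d=d[v,u]); k=int(np.hypot(*(p[:2]-c))*1e3//3)
      B.setdefault(k,[]).append((p[2],g[v,u].mean()))
  for k in sorted(B): 
    a=np.array(B[k]);print(k*3,len(a),np.median(a,0).round(4))
w=[ray('top',u,v,d=d[v,u]) for v in range(183,210) for u in range(334,361) if d[v,u]>0]
w=np.array([p for p in w if .106<p[2]<.122]);print(len(w),w.mean(0))
where(-10.4)
```

```text
0 5 [1.13e-01 1.28e+02]
3 11 [1.132e-01 1.280e+02]
6 20 [1.122000e-01 1.286667e+02]
9 25 [1.114e-01 1.300e+02]
12 38 [1.125000e-01 1.293333e+02]
15 41 [ 0.1075 80.3333]
18 51 [ 0.1022 70.3333]
21 59 [ 0.1011 64.    ]
24 56 [9.17e-02 1.00e+02]
27 71 [9.030000e-02 1.296667e+02]
30 88 [9.01e-02 1.29e+02]
33 82 [9.000000e-02 1.283333e+02]
36 73 [9.02e-02 1.28e+02]
39 44 [8.930000e-02 1.283333e+02]
42 34 [8.96e-02 1.28e+02]
45 18 [8.99e-02 1.28e+02]
48 9 [8.90e-02 1.28e+02]
51 2 [8.800000e-02 1.271667e+02]
159 2 [  1.5476 128.5   ]
134 [ 0.5465538  -0.25532192  0.11143137]
t 9.0 p [ 0.5397 -0.2472  0.2327] radial mm 55.3 tang mm -193.9 yaw 78.43 tilt [-0.     0.001 -1.   ] F [ 0.3 -0.2 -0. ] gap 0.006 q [-0.63  0.46  1.18  0.    1.5  -0.43]
```

```bash
python3 -m creep '[[-0.7,0.9,1,0,0,0],[0,0,2.5,0,0,0],[0,0,3,0,0,0],[0,0,2.5,0,0,0],[0,0,1.5,0,0,0],[0,0,0.5,0,0,0],[0,0,0,0,0,0],[0,0,0,0,0,0]]'
python3 -c "
from h import *
where(-10.4)"
```

```text
t: 9.8
position: [0.5477, -0.2564, 0.1234]
eef_rot: [0.774, 0.633, 0.0, 0.001]
wrist_force: [0.0, 0.5, 0.0]
finger_gap: 0.004
t 9.8 p [ 0.5477 -0.2564  0.1234] radial mm 64.8 tang mm -201.4 yaw 78.49 tilt [ 0.001 -0.001 -1.   ] F [0.  0.5 0. ] gap 0.004 q [-0.63  0.57  1.31  0.    1.25 -0.43]
```

```bash
python3 -m creep '[[0,0,0.3,0,0,0],[0,0,0.3,0,0,0],[0,0,0.3,0,0,0],[0,0,0.2,0,0,0],[0,0,0.2,0,0,0],[0,0,0.1,0,0,0],[0,0,0.1,0,0,0],[0,0,0,0,0,0]]'
python3 -c "
from h import *
where(-10.4)"
```

```text
t: 10.6
position: [0.5471, -0.2565, 0.1079]
eef_rot: [0.775, 0.632, -0.0, 0.0]
wrist_force: [-2.6, 1.1, 3.6]
finger_gap: 0.002
t 10.6 p [ 0.5471 -0.2565  0.1079] radial mm 64.3 tang mm -201.6 yaw 78.46 tilt [ 0. -0. -1.] F [-2.6  1.1  3.6] gap 0.002 q [-0.63  0.59  1.33 -0.    1.22 -0.43]
```

```bash
for i in 1; do :; done; python3 -m creep '[[0,0,0.1,0,0,0],[0,0,0.1,0,0,0],[0,0,0,0,0,0],[0,0,0,0,0,0]]'
python3 -c "
from h import *
where(-10.4)"
```

```text
t: 11.0
position: [0.5471, -0.2565, 0.1064]
eef_rot: [0.775, 0.632, 0.0, 0.0]
wrist_force: [-2.3, 1.1, 9.2]
finger_gap: 0.008
t 11.0 p [ 0.5471 -0.2565  0.1064] radial mm 64.3 tang mm -201.6 yaw 78.46 tilt [ 0. -0. -1.] F [-2.3  1.1  9.2] gap 0.008 q [-0.63  0.59  1.34 -0.    1.21 -0.43]
```

```bash
python3 -m creep '[[0,0,0.1,0,0,0],[0,0,0.1,0,0,0],[0,0,0,0,0,0],[0,0,0,0,0,0]]'
python3 -c "
from h import *
where(-10.4)"
```

```text
t: 11.4
position: [0.5472, -0.2565, 0.1062]
eef_rot: [0.775, 0.633, 0.0, 0.001]
wrist_force: [-8.3, 4.7, 20.9]
finger_gap: 0.003
t 11.4 p [ 0.5472 -0.2565  0.1062] radial mm 64.4 tang mm -201.6 yaw 78.47 tilt [ 0.001 -0.001 -1.   ] F [-8.3  4.7 20.9] gap 0.003 q [-0.63  0.59  1.34 -0.    1.21 -0.43]
```

The button is on its stop: force went from 9 to 21 N with no further travel. Now I'll go straight up and then move clear for a last look.

```bash
python3 -m creep '[[0,0,-0.4,0,0,0],[0,0,-0.6,0,0,0],[0,0,-1,0,0,0],[0,0,-2,0,0,0],[0,0,-3,0,0,0],[0,0,-4,0,0,0],[0,0,-2,0,0,0],[-2,-1,0,0,0,0],[-3,-1.5,0,0,0,0],[-3,-1.5,0,0,0,0],[-3,-1.5,0,0,0,0],[-3,-1.5,0,0,0,0],[-3,-1.5,0,0,0,0],[-2,-1,0,0,0,0],[0,0,0,0,0,0],[0,0,0,0,0,0]]'
python3 - <<'E'
from h import *
where(-10.4)
look('side','side5');im,d=look('top','top5');tab('top5')
P=np.array([ray('top',u,v,d=d[v,u]) for v in range(191,201) for u in range(342,352)]);print('button z',np.median(P[:,2]))
b=np.load('pics/side5.npz')['im']
cv2.imwrite('pics/c5.png',np.hstack([cv2.resize(b[140:300,190:350,::-1],(400,400)),cv2.resize(im[110:270,210:370,::-1],(400,400))]))
E
```

```text
t: 13.0
position: [0.4162, -0.4234, 0.2338]
eef_rot: [0.775, 0.632, 0.0, -0.0]
wrist_force: [0.6, 0.1, -0.1]
finger_gap: 0.007
t 13.0 p [ 0.4162 -0.4234  0.2338] radial mm -34.4 tang mm -389.4 yaw 78.43 tilt [ 0.  0. -1.] F [ 0.6  0.1 -0.1] gap 0.007 q [-0.99  0.46  1.18  0.    1.5  -0.79]
n 58 mean [ 0.5782 -0.0573  0.1482] r 0.0589 ang -10.51 axis 170.1
button z 0.11148798339220956
```

View pics/c5.png

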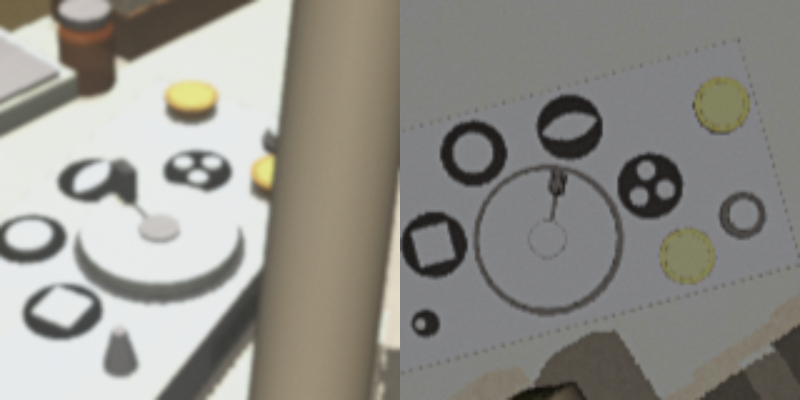

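Run:
```python
from h import *
for f in('top0','top5'):
    d=np.load(f'pics/{f}.npz')['d']
    print(f,np.mean([ray('top',u,v,d=d[v,u])[2] for v in range(192,200) for u in range(343,351) if d[v,u]>1]))
    im=cv2.cvtColor(np.load(f'pics/{f}.npz')['im'],cv2.COLOR_RGB2HSV)
    m=cv2.inRange(im,(20,60,60),(40,255,255))[130:240,305:370];n,_,st,c=cv2.connectedComponentsWithStats(m);print([(c[i]+[305,130]).round(1) for i in range(1,n) if st[i,4]>100])
r.sign_off()
```

```text
top0 0.11189773394801061
[array([338.4, 151.4]), array([324.8, 211.9])]
top5 0.11124980475686302
[array([338.4, 151.4]), array([324.4, 212.2])]
the job is handed in; nothing more can be done
```

The dial is set on the boat plate, the start button was pressed fully in and came back out, and I have handed the job in. It took about 13 s of the 48 s allowed.

- **Dial:** I pushed its right cheek with the shut fingertips, about 118° counterclockwise. In the last picture the tab points at -10.5°; the boat plate is at -10.2° from its own position, or -10.5° from a fit to all four plates.
- **Button:** I pressed it only after the dial was set. It went down onto its stop: the force rose from 9 to 21 N with almost no further travel. After release its top measured 111.2 mm, against 111.9 mm before, which is within the depth noise.
- **Everything else:** I checked only the two tarts by measurement. The far tart is unmoved. The near tart's colour blob shifted by about 0.4 px (about 1 mm), which I put down to lighting or mask noise because nothing came near it, but I didn't check further. In the last pictures the nozzle stands where it was. I didn't recheck the bowl, knife or cutter, and the arm's path kept clear of them.

The arm ended clear of everything.

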